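# Third hand at the saw carriage: pin a stone carrier and press it to the fence

### The arm

A 6-joint arm with a two-finger parallel gripper is mounted at the origin on a cart in front of the work surface, level with it; the furniture and walls round the work are solid. World frame = base frame: x ahead of the robot, y to its left, z up, the work surface at z = 0. Lengths are in mm, angles in degrees, forces in N, time in s.
With the tool pointing down it reaches from about 300 to 850 mm from the base axis. Payload 4.2 kg.
Tool frame: the origin (TCP) lies at the centre of the arm's flange, where the gripper is bolted on; the fingertips stand 191 mm ahead of it and the grasp point (between the pads) lies 172 mm ahead of it; y points along the fingers, x is the direction in which the jaws open and shut, and the axes are right-handed (so a half turn about y gives the same grasp; the last joint's range is limited). The gripper opens to 91 mm and grips with 3 to 60 N. Pads are 32 mm wide; open, the fingers measure 118 mm over their backs; the gripper's body (76 mm by 178 mm) begins 60 mm behind the grasp point.
Start: joints at [-1.146, 18.312, 89.639, -0, 72.044, -1.146], TCP at [574.998, 0.001, 404.776] pointing down, gripper open.
Joint ranges: [-177.97, 177.97], [-48.28, 115.42], [12.27, 149.76], [-77.06, 257.06], [2.81, 150.46], [-146.56, 146.56]. Speed limits (degrees/s): [147.25, 147.25, 180, 180, 180, 180].

### API

Orientations are given as [roll, pitch, yaw] about the fixed x, y, z axes, in that order (R = Rz(yaw) Ry(pitch) Rx(roll)).
In Python, from workcell import env gives the robot as it stands.
- The arm moves only by the tool carry_out, never from a script. Its argument "increments" is a list of rows, each a list of 3 entries, a list of its own where there are three numbers: the turn, a rotation vector about the tool's x, y, z in rad, then the shift along the tool's x, y, z in mm, then the closure, from 0 (fully open) to 1 (shut). In form: [[[wx, wy, wz], [dx, dy, dz], claw], ...]. A call has 1 to 10 rows; each row is the pose to reach, as a shift and turn from the pose commanded when the call began, along the tool's axes at that moment; what a row does not reach only later rows make up. A row lasts 1/12 s, in which the tool goes at most 41.7 mm and 7.16 degrees, less where a joint would pass 70% of its speed; a pose out of reach is approached as far as the arm can. A call with a gripper value outside its range is refused whole. The fingers move at their own pace and stop on an object; "force" is the grip in N (left out, the last holds). Time passes only in rows, so rows that repeat a pose let the fingers close. It gives the time, the measured TCP pose, the force and the opening at its end, in the units of the state.
- env.state(): the state, without advancing time (a new reading comes with each control period).
- env.grab_frame(name): name is "scene" or "side" or "wrist"; returns a dict with "frame" (384x512x3 uint8, blue, green, red), "z_map" (384x512 float32, mm along the optical axis (not along the pixel's ray), 0 where there is no reading), "camera_matrix" (3x3 intrinsics, pixels), "rvec" (rotation vector, rad) and "tvec" (3), from world to camera coordinates, as OpenCV has them; the wrist camera has in their place "hand_eye" (4x4, takes a point from camera to tool coordinates, whose origin is the TCP and whose axes are the tool frame's). Camera axes: x right, y down, z forward; pixel columns grow to the right and rows downward; lengths in mm; the calibration is good to about 2 mm. A picture is of the moment at which its call begins: read the wrist's pose just before it.
- env.job_done(): hands the job in, once; it reports no verdict.
The state is a dict: "time_s": time; "qpos": joint angles; "qvel": joint speeds; "effort": joint torques, N m; "ee_pos": TCP position; "ee_rot": TCP orientation; "force": force on the tool from outside, world axes, zero at the start; "torque": the same for the moment, N m; "gripper_width": finger opening in mm.
Only numpy, scipy, OpenCV 4.12 (cv2) and the standard library are available. Lean on these libraries where they do the work, as an engineer would, in place of code of your own. Each camera call takes 0.05 s, during which the arm holds its last target. There are 200 camera calls.

### The job

Get the wooden carrier with the stone cemented on its end ready to be screwed to the saw carriage: pull the red index knob out until it snaps and stays out, stand the carrier on the carriage bed with its drilled side flat against the fence, the stone beyond the far end and the hole in line with the pin, then push the knob fully home so that the pin enters the hole. Then press the carrier flat against the fence with a steady push of about 12 N and finish while still pressing, because I will drive the screws through the fence while you hold it. Leave the other things on the bench where they are.

Things in the scene. Friction and masses are not known exactly. Their poses are not given: they have to be found in the camera images.
- fence: Fence: fixed aluminium strip, 100 mm long, 34 high, 8 thick, on the carriage bed. Origin at the foot of its working face, half-way along, on the bed's top, 22 mm above the worktop. x along the fence to its far end, +y out of the working face over the bed (the carrier's side), z up. The index pin's axis runs along y at x = 0, 13 mm above the bed. Nothing on it stands higher than its 34 mm.
- carriage: The fixed saw carriage under the fence, axes parallel to the fence's; origin on the worktop, fence face at its y = -20 mm. The flat bed, 22 mm high, runs from y = -39 to +39 and x = -58 to +50 mm, with a low brass lug at the near end. Behind the fence: plunger housing of 24 mm diameter to y = -49, screw heads at x = +-33 to y = -41, gussets at x = +-46 mm.
- knob (a joint): Index plunger: 0 = home (pin reaches 14 mm past the fence face), 0.018 m = out (pin tip 4 mm behind it). Pulled along the fence's -y. A detent holds it at both ends: about 6 N starts it either way; past half-way it snaps to the other end by itself. The pin is 8.6 mm thick with a tapered nose 7 mm long, 3 mm wide at the tip, which draws the carrier into line from up to 3 mm off.
- knob_mid (a point): Centre of the plunger's red round knob, 26 mm in diameter, 19 mm long along its axis (the fence's y), 35 mm above the worktop. With the knob home it is at y = -40 mm in the fence's frame, its flat end face at y = -49.5 mm; both move with the knob. Bare worktop under it, room for fingers on both sides.
- carrier_mid (a point): Centre (32 mm above the underside) of the loose softwood carrier, 110 mm long (x), 46 wide (y), 64 high (z), standing on the worktop, about 0.3 kg. A brown rough stone 44 mm across is cemented on its +x end, standing out 20 mm. Held across its width with the fingertips 37 mm or more above its underside, they clear the fence. Pressed above the fence's top edge it tips. In place its axes are the fence's.
- carrier_hole (a point): Mouth of the hole in the carrier's -y side, half-way along it, 13 mm above its underside: 11 mm in diameter, 22 mm deep, with a thin brass rim. In place this point is at (0, 0, 13 mm) in the fence's frame.
- carrier: The same carrier; origin at the centre of its underside.
- screwdriver: Orange-handled screwdriver, 170 mm long, lying behind the carriage; leave it alone. Origin under its middle.
- jar_pink: Pink jar with a black lid, 52 mm wide, 69 mm high, standing behind; leave it alone. Origin at its underside.
- jar_white: White jar with a red lid, 46 mm wide, 75 mm high, standing behind; leave it alone. Origin at its underside.
- sorting_tray: Wooden tray with stones, 110 x 170 x 22 mm, lying on the left; leave it alone. Origin at its underside.

How it is judged (in metres and radians):
On the way, in this order (a step that is already met when the one before it is completed fails the run):
1. the index knob is pulled fully out (value of joint knob above 0.015 m), for 0.2 s.
2. with the knob out, the carrier stands on the bed against the fence (gap under 8 mm), its hole in line with the pin (value of joint knob above 0.013 m and x of carrier_hole in the frame of fence between -0.004 and 0.004 m and y of carrier_hole in the frame of fence between -0.004 and 0.008 m and z of carrier_hole in the frame of fence between 0.009 and 0.017 m and angle between the x axis of carrier and the x axis of fence, either way round below 0.08 rad), for 0.2 s.
3. the knob is pushed fully home, the pin in the carrier's hole (value of joint knob below 0.002 m and x of carrier_hole in the frame of fence between -0.004 and 0.004 m and y of carrier_hole in the frame of fence between -0.004 and 0.008 m and z of carrier_hole in the frame of fence between 0.009 and 0.017 m), for 0.2 s.
At the end, for the whole second after the job is handed in: Knob home (within 2 mm), pin in the hole; carrier upright on the bed, at rest, flat against the fence (gap under 1.5 mm, parallel within 0.02 rad, hole within 3 mm of the pin line); the robot still presses it with 6 to 20 N against the fence, steady for a second (value of joint knob below 0.002 m and x of carrier_hole in the frame of fence between -0.003 and 0.003 m and y of carrier_hole in the frame of fence between -0.002 and 0.0015 m and z of carrier_hole in the frame of fence between 0.011 and 0.015 m and angle between the x axis of carrier and the x axis of fence, either way round below 0.02 rad and angle between carrier's own z axis and vertical below 0.03 rad and linear speed of carrier below 0.01 m/s and contact force between carrier and fence between 6 and 20 N and contact force between any of the fingers, the arm and carrier above 4 N); the arm keeps its last pose, push and grip.
It fails at once if the screwdriver is moved more than 20 mm (distance of screwdriver from where it was at the start of the episode above 0.02 m).
It fails at once if the pink jar is moved more than 20 mm (distance of jar_pink from where it was at the start of the episode above 0.02 m).
It fails at once if the white jar is moved more than 20 mm (distance of jar_white from where it was at the start of the episode above 0.02 m).
It fails at once if the sorting tray is moved more than 20 mm (distance of sorting_tray from where it was at the start of the episode above 0.02 m).
It also fails if it takes over 64 s, if anything falls off the work surface, if the arm or the gripper's body presses on something with over 40 N, if the wrist force passes 120 N, or if a joint passes its speed limit or range.

## Working session

There is one attempt and no reset: what is moved stays moved. The work goes in short steps, Python scripts to look and compute and a tool call to move; the robot and the scene stay as the last step left them, time stands still between calls to the robot, and variables do not carry over. Pictures are saved under pics/ and viewed, about 8 in all and at most 12, crops included, and the job is handed in when it is done.

Besides the shell and the picture viewer there is one more tool, called after "Emit:" as name([rows], argument=value, ...), one row to a line, values as JSON. carry_out: Moves the arm, as the interface text tells. Its arguments: {"type":"object","properties":{"increments":{"type":"array","items":{"type":"array"}},"force":{"type":"number"}},"required":["increments"]}

```bash
ls; mkdir -p pics; cat > h.py <<'E'
import numpy as np,cv2
from scipy.spatial.transform import Rotation as R
from workcell import env
def T():
    s=env.state();M=np.eye(4);M[:3,:3]=R.from_euler('xyz',s['ee_rot'],degrees=True).as_matrix();M[:3,3]=s['ee_pos'];return M
def grab(n):
    M=T();f=env.grab_frame(n)
    if n=='wrist': C=M@f['hand_eye']
    else:
        W=np.eye(4);W[:3,:3]=cv2.Rodrigues(np.array(f['rvec'],float))[0];W[:3,3]=np.ravel(f['tvec']);C=np.linalg.inv(W)
    f['C']=C;return f
def cloud(f):
    z=f['z_map'];K=np.array(f['camera_matrix']);v,u=np.mgrid[:z.shape[0],:z.shape[1]]
    p=np.stack([(u-K[0,2])/K[0,0]*z,(v-K[1,2])/K[1,1]*z,z],-1)
    P=p@f['C'][:3,:3].T+f['C'][:3,3];P[z<=0]=np.nan;return P
E
python3 - <<'E'
from h import *
print(env.state())
for n in('scene','side','wrist'):
    f=grab(n);np.save(f'pics/{n}0.npy',cloud(f));cv2.imwrite(f'pics/{n}0.png',f['frame']);print(n,f['C'].round(2))
a=[cv2.imread(f'pics/{n}0.png') for n in('scene','side','wrist')]
cv2.imwrite('pics/all0.png',cv2.resize(np.vstack([np.hstack(a[:2]),np.hstack([a[2],a[2]*0])]),(800,600)))
E
```

```text
pics
{'time_s': 0.0, 'qpos': array([-1.14525202e+00,  1.83519179e+01,  8.97062952e+01, -5.75373193e-05,
        7.20444077e+01, -1.14546825e+00]), 'qvel': array([ 0.04019593,  0.07368128, -0.0264247 , -0.14448409,  0.13503248,
       -0.06797912]), 'effort': array([-5.01459035e-04, -4.12465632e+01, -2.31973493e+01,  7.28826877e-02,
        4.58198413e-02, -1.41870069e-04]), 'ee_pos': array([5.74833240e+02, 1.06214364e-02, 4.03917960e+02]), 'ee_rot': array([-8.99980032e+01,  1.02601417e-01,  2.35807282e-04]), 'force': array([-0.16172381,  0.77410839,  0.44569108]), 'torque': array([ 0.03177748, -0.02652561,  0.04042253]), 'gripper_width': 91.07469456029716}
scene [[-7.0000e-01 -5.3000e-01  4.8000e-01  1.4300e+02]
 [-7.2000e-01  5.2000e-01 -4.7000e-01  6.1910e+02]
 [-0.0000e+00 -6.7000e-01 -7.4000e-01  7.3657e+02]
 [ 0.0000e+00  0.0000e+00  0.0000e+00  1.0000e+00]]
side [[ 9.2000e-01 -1.6000e-01  3.5000e-01  1.8012e+02]
 [-3.9000e-01 -3.9000e-01  8.4000e-01 -7.6113e+02]
 [ 1.0000e-02 -9.1000e-01 -4.2000e-01  5.4706e+02]
 [ 0.0000e+00  0.0000e+00  0.0000e+00  1.0000e+00]]
wrist [[ 1.0000e+00  0.0000e+00 -0.0000e+00  5.7432e+02]
 [-0.0000e+00 -9.6000e-01 -2.7000e-01  7.5610e+01]
 [-0.0000e+00  2.7000e-01 -9.6000e-01  3.8420e+02]
 [ 0.0000e+00  0.0000e+00  0.0000e+00  1.0000e+00]]
```

View pics/all0.png

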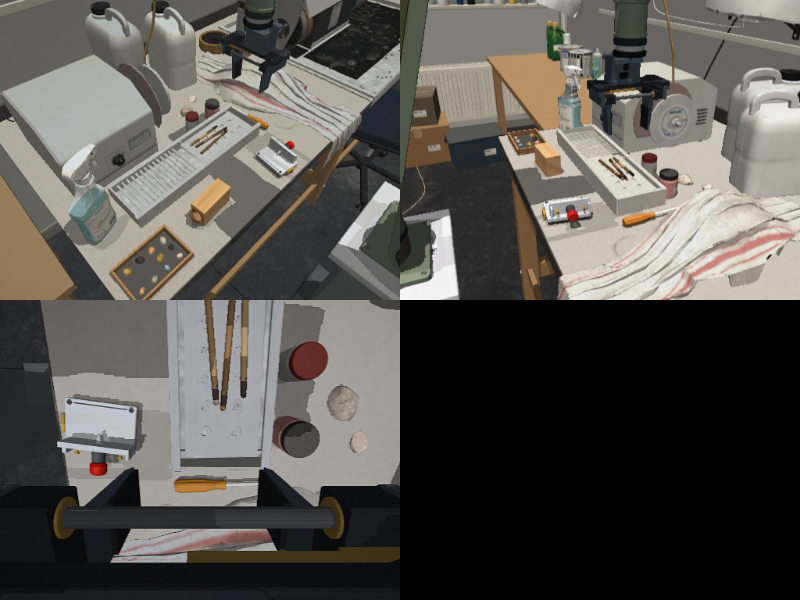

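```bash
python3 - <<'E'
import numpy as np,cv2
for n,pts in(('wrist',[(128,145),(125,215),(75,150),(100,175),(290,235),(380,180),(395,75)]),('scene',[(262,250),(245,275),(290,240),(370,186)]),('side',[(188,202),(210,260),(222,276)])):
    P=np.load(f'pics/{n}0.npy')
    for u,v in pts: print(n,u,v,P[v,u].round(0))
a=cv2.imread('pics/scene0.png')[170:290,220:400];b=cv2.imread('pics/side0.png')[160:310,160:340]
cv2.imwrite('pics/c1.png',np.hstack([cv2.resize(a,(400,267)),cv2.resize(b,(400,267))]))
E
```

```text
wrist 128 145 [425.  37.  21.]
wrist 125 215 [423. -41.  47.]
wrist 75 150 [349.  29.   0.]
wrist 100 175 [388.   2.  23.]
wrist 290 235 [621. -80.  14.]
wrist 380 180 [707.   6.  70.]
wrist 395 75 [707. 109.  76.]
scene 262 250 [459. 295.  64.]
scene 245 275 [450. 353.  44.]
scene 290 240 [436. 236.  64.]
scene 370 186 [416. -36.  43.]
side 188 202 [434. 228.  63.]
side 210 260 [409. -10.  52.]
side 222 276 [418. -51.  39.]
```

View pics/c1.png

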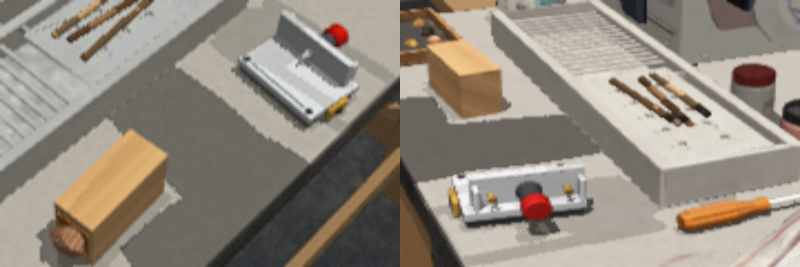

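Emit:
carry_out([
  [[0,0,0],[-145,0,190],0],
  [[0,0,0],[-145,0,190],0],
  [[0,0,0],[-145,0,190],0],
  [[0,0,0],[-145,0,190],0],
  [[0,0,0],[-145,0,190],0],
  [[0,0,0],[-145,0,190],0],
  [[0,0,0],[-145,0,190],0],
  [[0,0,0],[-145,0,190],0],
  [[0,0,0],[-145,0,190],0],
])

```text
time_s: 0.9
ee_pos: [430.2, 189.9, 404.7]
ee_rot: [-90.0, -0.0, 0.0]
force: [0.0, -0.2, 0.1]
gripper_width: 91.2
```

```bash
python3 - <<'E'
from h import *
f=grab('wrist');np.save('pics/w1.npy',cloud(f));cv2.imwrite('pics/w1.png',f['frame']);print(T().round(3))
E
```

```text
[[ 1.00000e+00  0.00000e+00  1.00000e-03  4.30542e+02]
 [-1.00000e-03 -0.00000e+00  1.00000e+00  1.89494e+02]
 [ 0.00000e+00 -1.00000e+00 -0.00000e+00  4.04682e+02]
 [ 0.00000e+00  0.00000e+00  0.00000e+00  1.00000e+00]]
```

Emit:
carry_out([
  [[0,0,0],[-10,0,-160],0],
  [[0,0,0],[-10,0,-160],0],
  [[0,0,0],[-10,0,-160],0],
  [[0,0,0],[-10,0,-160],0],
  [[0,0,0],[-10,0,-160],0],
  [[0,0,0],[-10,0,-160],0],
  [[0,0,0],[-10,0,-160],0],
  [[0,0,0],[-10,0,-160],0],
])

```text
time_s: 1.62
ee_pos: [420.4, 30.4, 404.7]
ee_rot: [-90.0, -0.0, 0.0]
force: [-0.1, -0.2, -0.4]
gripper_width: 91.5
```

```bash
python3 - <<'E'
from h import *
f=grab('wrist');np.save('pics/w2.npy',cloud(f));cv2.imwrite('pics/w2.png',f['frame']);print(T().round(3))
cv2.imwrite('pics/w12.png',cv2.resize(np.hstack([cv2.imread('pics/w1.png')[:320],f['frame'][:320]]),(800,250)))
P1=np.load('pics/w1.npy');P2=np.load('pics/w2.npy')
def rect(P,m):
    q=P[m][:,:2].astype(np.float32);r=cv2.minAreaRect(q);print(len(q),r,cv2.boxPoints(r).round(1).tolist(),np.median(P[m][:,2]))
def reg(P,x0,x1,y0,y1,z0,z1): return (P[...,0]>x0)&(P[...,0]<x1)&(P[...,1]>y0)&(P[...,1]<y1)&(P[...,2]>z0)&(P[...,2]<z1)
rect(P1,reg(P1,380,520,180,380,58,70))
rect(P2,reg(P2,340,520,-60,60,49,62))   # fence top
rect(P2,reg(P2,340,520,-60,60,18,26))   # bed
k=P2[reg(P2,380,460,-90,-30,30,50)];print(len(k),k.min(0),k.max(0),np.median(k,0))
E
```

```text
[[ 1.00000e+00  0.00000e+00 -1.00000e-03  4.20340e+02]
 [ 1.00000e-03  0.00000e+00  1.00000e+00  3.06790e+01]
 [ 0.00000e+00 -1.00000e+00  0.00000e+00  4.04685e+02]
 [ 0.00000e+00  0.00000e+00  0.00000e+00  1.00000e+00]]
5353 ((448.1188659667969, 282.55322265625), (46.199344635009766, 109.97652435302734), 4.236543655395508) [[421.0, 335.70001220703125], [429.1000061035156, 226.0], [475.20001220703125, 229.39999389648438], [467.1000061035156, 339.1000061035156]] 64.17387296928655
763 ((420.22137451171875, -26.25847053527832), (45.491600036621094, 99.72290802001953), 82.34928131103516) [[367.79998779296875, -42.20000076293945], [466.6000061035156, -55.400001525878906], [472.70001220703125, -10.399999618530273], [373.79998779296875, 2.9000000953674316]] 56.09061606768739
4398 ((418.8868103027344, 16.882183074951172), (77.36392974853516, 114.62378692626953), 82.5179443359375) [[357.0, -14.0], [470.70001220703125, -28.899999618530273], [480.70001220703125, 47.79999923706055], [367.1000061035156, 62.70000076293945]] 22.237996034470427
350 [404.96630009 -53.06756555  32.45099501] [430.90156352 -30.06280707  49.58661424] [418.5769925  -40.26648288  45.16197211]
```

View pics/w12.png

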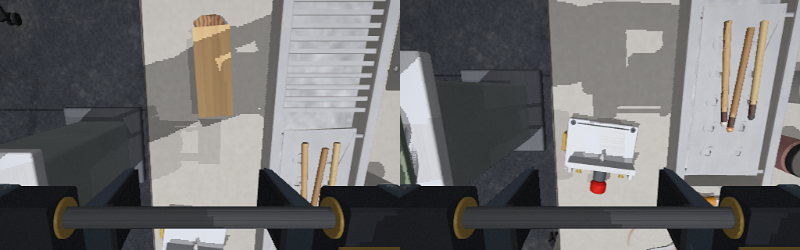

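```bash
python3 - <<'E'
from h import *
P2=np.load('pics/w2.npy')
a=np.radians(-7.5);Rz=np.array([[np.cos(a),-np.sin(a)],[np.sin(a),np.cos(a)]])
L=(P2[...,:2]-[423.5,-3.9])@Rz;Z=P2[...,2]
def st(n,m,ax):
    q=L[m];print(n,len(q),np.percentile(q,[1,5,50,95,99],axis=0).round(1).T.tolist(), 'slope',np.polyfit(q[:,1-ax],q[:,ax],1).round(4) if ax is not None else '', np.median(Z[m]))
x,y=L[...,0],L[...,1]
st('top',(Z>54.5)&(Z<58)&(abs(x)<60)&(abs(y)<15),1)
st('bed',(Z>20.5)&(Z<24)&(abs(x)<75)&(y>-5)&(y<70),None)
st('far',(Z>20.5)&(Z<24)&(x>48.5)&(x<54)&(y>5)&(y<70),None)
st('knob',(Z>30)&(Z<60)&(abs(x)<25)&(y<-28)&(y>-60),None)
for yy in(10,20,30,40,50):
    m=(Z>20)&(Z<25)&(abs(y-yy)<1.5)&(abs(x)<80);print(yy,np.sort(x[m])[[0,1,-2,-1]].round(1))
for xx in(-40,-20,0,20,40):
    m=(Z>20)&(Z<25)&(abs(x-xx)<1.5)&(y<80);m2=(Z>54)&(Z<58)&(abs(x-xx)<1.5)&(abs(y)<30);print(xx,y[m].max().round(1),np.sort(y[m2])[[0,-1]].round(1))
E
```

```text
top 614 [[-49.1, -45.3, -0.4, 44.9, 48.8], [-8.5, -7.9, -4.2, -0.4, -0.1]] slope [-1.0000e-04 -4.1422e+00] 56.27733105237593
bed 4157 [[-61.4, -55.1, -6.6, 43.8, 48.2], [-0.4, 2.3, 29.5, 55.6, 57.8]] slope  22.241717873491552
far 25 [[48.5, 48.5, 48.9, 49.4, 49.5], [7.0, 8.2, 32.6, 52.1, 53.4]] slope  21.540320292674096
knob 330 [[-12.6, -11.3, -0.8, 10.5, 12.1], [-48.5, -47.0, -37.6, -30.6, -28.3]] slope  45.427047282248054
10 [-63.5 -63.3  48.7  48.9]
20 [-64.3 -63.2  48.4  49.5]
30 [-64.  -62.9  48.9  49.5]
40 [-57.7 -57.5  48.5  48.8]
50 [-57.4 -57.3  49.2  49.2]
-40 58.7 [-7.8 -0.1]
-20 58.0 [-8.5 -0.3]
0 58.1 [-8.3 -0.5]
20 58.3 [-8.3 -0.3]
40 58.4 [-8.  -0.3]
```

Emit:
carry_out([
  [[0,0.131,0],[-2.7,40,-79.7],0],
  [[0,0.131,0],[-2.7,40,-79.7],0],
  [[0,0.131,0],[-2.7,100,-79.7],0],
  [[0,0.131,0],[-2.7,130,-79.7],0],
  [[0,0.131,0],[-2.7,160,-79.7],0],
  [[0,0.131,0],[-2.7,180,-79.7],0],
  [[0,0.131,0],[-2.7,197,-79.7],0],
  [[0,0.131,0],[-2.7,197,-79.7],0],
  [[0,0.131,0],[-2.7,197,-79.7],0],
  [[0,0.131,0],[-2.7,197,-79.7],0],
])

```text
time_s: 2.5
ee_pos: [418.1, -49.2, 208.6]
ee_rot: [-90.0, -0.1, -7.4]
force: [0.4, 1.4, 0.3]
gripper_width: 91.2
```

Emit:
carry_out([
  [[0,0,0],[0,0,0],0.7],
  [[0,0,0],[0,0,0],0.8],
  [[0,0,0],[0,0,0],0.9],
  [[0,0,0],[0,0,0],0.9],
  [[0,0,0],[0,0,0],0.9],
  [[0,0,0],[0,0,0],0.9],
  [[0,0,0],[0,0,0],0.9],
  [[0,0,0],[0,0,0],0.9],
  [[0,0,0],[0,0,0],0.9],
  [[0,0,0],[0,0,0],0.9],
], force=30)

```text
time_s: 3.33
ee_pos: [417.3, -49.7, 207.7]
ee_rot: [-90.0, -0.0, -7.5]
force: [2.0, -0.9, -0.8]
gripper_width: 27.3
```

Emit:
carry_out([
  [[0,0,0],[0,0,0],0.9],
  [[0,0,0],[0,0,0],0.9],
  [[0,0,0],[0,0,-3],0.9],
  [[0,0,0],[0,0,-6],0.9],
  [[0,0,0],[0,0,-9],0.9],
  [[0,0,0],[0,0,-12],0.9],
  [[0,0,0],[0,0,-15],0.9],
  [[0,0,0],[0,0,-18],0.9],
  [[0,0,0],[0,0,-19],0.9],
  [[0,0,0],[0,0,-19],0.9],
])

```text
time_s: 4.17
ee_pos: [415.5, -68.3, 207.9]
ee_rot: [-89.9, -0.1, -7.6]
force: [7.4, 7.1, -4.6]
gripper_width: 25.0
```

Emit:
carry_out([
  [[0,0,0],[0,0,0],0.9],
  [[0,0,0],[0,0,0],0.9],
  [[0,0,0],[0,0,0],0.9],
])

```text
time_s: 4.42
ee_pos: [415.5, -68.2, 207.9]
ee_rot: [-89.9, -0.1, -7.6]
force: [6.2, 6.0, -4.8]
gripper_width: 24.6
```

Emit:
carry_out([
  [[0,0,0],[0,0,0],0.5],
  [[0,0,0],[0,0,0],0.2],
  [[0,0,0],[0,0,0],0],
  [[0,0,0],[0,0,0],0],
  [[0,0,0],[0,0,0],0],
  [[0,0,0],[0,-30,0],0],
  [[0,0,0],[0,-70,0],0],
  [[0,0,0],[0,-110,0],0],
  [[0,0,0],[0,-150,0],0],
  [[0,0,0],[0,-190,20],0],
])

```text
time_s: 5.25
ee_pos: [416.5, -51.3, 397.4]
ee_rot: [-90.1, -0.0, -7.7]
force: [1.4, 1.1, -1.2]
gripper_width: 88.2
```

Emit:
carry_out([
  [[0,0,0],[0,0,40],0],
  [[0,0,0],[0,0,80],0],
  [[0,0,0],[0,0,80],0],
  [[0,0,0],[0,0,80],0],
])

```text
time_s: 5.58
ee_pos: [427.3, 30.7, 395.0]
ee_rot: [-90.0, 0.0, -7.3]
force: [-0.4, -0.5, -0.9]
gripper_width: 91.5
```

```bash
python3 - <<'E'
from h import *
f=grab('wrist');P=cloud(f);print(T().round(3));cv2.imwrite('pics/w3.png',f['frame'])
a=np.radians(-7.5);Rz=np.array([[np.cos(a),-np.sin(a)],[np.sin(a),np.cos(a)]])
L=(P[...,:2]-[423.3,-4.1])@Rz;Z=P[...,2];x,y=L[...,0],L[...,1]
c=f['frame'].astype(int);m=(c[...,2]>c[...,1]*2.0)&(c[...,2]>90)&(abs(x)<40)&(y<-20)&(y>-90)
print(m.sum(),np.percentile(L[m],[1,5,50,95,99],axis=0).round(1).T.tolist())
m=(Z>54.5)&(Z<58)&(abs(x)<60)&(abs(y)<15);print(np.percentile(L[m],[1,50,99],axis=0).round(1).T.tolist(),np.polyfit(x[m],y[m],1))
E
```

```text
[[ 9.92000e-01 -1.00000e-03  1.28000e-01  4.27299e+02]
 [-1.28000e-01 -1.00000e-03  9.92000e-01  2.96220e+01]
 [-1.00000e-03 -1.00000e+00 -1.00000e-03  3.94723e+02]
 [ 0.00000e+00  0.00000e+00  0.00000e+00  1.00000e+00]]
263 [[-10.5, -9.3, 0.3, 11.2, 12.5], [-64.9, -63.1, -55.1, -49.3, -48.7]]
[[-48.8, -1.1, 49.7], [-8.3, -4.2, 0.2]] [-4.22725529e-04 -4.01621036e+00]
```

Emit:
carry_out([
  [[0,-0.205,0],[-12.4,0,253],0],
  [[0,-0.205,0],[-12.4,20,253],0],
  [[0,-0.205,0],[-12.4,40,253],0],
  [[0,-0.205,0],[-12.4,60,253],0],
  [[0,-0.205,0],[-12.4,60,253],0],
  [[0,-0.205,0],[-12.4,60,253],0],
  [[0,-0.205,0],[-12.4,60,253],0],
  [[0,-0.205,0],[-12.4,60,253],0],
  [[0,-0.205,0],[-12.4,60,253],0],
  [[0,-0.205,0],[-12.4,60,253],0],
])

```text
time_s: 6.47
ee_pos: [448.8, 279.9, 335.3]
ee_rot: [-90.1, 0.0, 4.1]
force: [-0.0, -0.0, -0.4]
gripper_width: 91.2
```

Emit:
carry_out([
  [[0,0,0],[0,0,0],0],
  [[0,0,0],[0,0,0],0],
  [[0,0,0],[0,0,0],0],
  [[0,0,0],[0,0,0],0],
])

```text
time_s: 6.8
ee_pos: [448.6, 281.0, 335.5]
ee_rot: [-90.0, -0.1, 4.2]
force: [-0.3, -0.3, 0.5]
gripper_width: 91.0
```

```bash
python3 - <<'E'
from h import *
f=grab('wrist');cv2.imwrite('pics/w4.png',f['frame'])
f=grab('side');cv2.imwrite('pics/s4.png',f['frame'])
M=T();print(M.round(4));d=np.array([448.1,282.6,230])-M[:3,3];print((M[:3,:3].T@d).round(1))
E
```

```text
[[ 9.973000e-01  5.000000e-04 -7.340000e-02  4.484839e+02]
 [ 7.340000e-02  2.000000e-04  9.973000e-01  2.813334e+02]
 [ 5.000000e-04 -1.000000e+00  1.000000e-04  3.353198e+02]
 [ 0.000000e+00  0.000000e+00  0.000000e+00  1.000000e+00]]
[ -0.3 105.3   1.3]
```

Emit:
carry_out([
  [[0,0,0],[0,40,1.3],0],
  [[0,0,0],[0,70,1.3],0],
  [[0,0,0],[0,95,1.3],0],
  [[0,0,0],[0,105,1.3],0],
  [[0,0,0],[0,105,1.3],0],
  [[0,0,0],[0,105,1.3],0.3],
  [[0,0,0],[0,105,1.3],0.6],
  [[0,0,0],[0,105,1.3],0.6],
  [[0,0,0],[0,105,1.3],0.6],
  [[0,0,0],[0,105,1.3],0.6],
], force=35)

```text
time_s: 7.73
ee_pos: [448.6, 283.1, 231.1]
ee_rot: [-89.9, -0.1, 4.2]
force: [-0.6, 0.3, 0.6]
gripper_width: 60.5
```

Emit:
carry_out([
  [[0,0,0],[0,0,0],0.7],
  [[0,0,0],[0,0,0],0.7],
  [[0,0,0],[0,0,0],0.7],
  [[0,0,0],[0,0,0],0.7],
  [[0,0,0],[0,-10,0],0.7],
  [[0,0,0],[0,-30,0],0.7],
  [[0,0,0],[0,-60,0],0.7],
  [[0,0,0],[0,-60,0],0.7],
  [[0,0,0],[0,-60,0],0.7],
])

```text
time_s: 8.48
ee_pos: [448.5, 283.1, 291.3]
ee_rot: [-89.9, -0.1, 4.2]
force: [-0.1, -1.2, -4.4]
gripper_width: 46.1
```

```bash
python3 - <<'E'
from h import *
f=grab('scene');cv2.imwrite('pics/s5.png',f['frame'][100:330,200:450])
M=T();print(M.round(4),env.state()['gripper_width'],env.state()['force'])
E
```

```text
[[ 9.973000e-01 -6.000000e-04 -7.400000e-02  4.479472e+02]
 [ 7.400000e-02 -4.000000e-04  9.973000e-01  2.827602e+02]
 [-6.000000e-04 -1.000000e+00 -4.000000e-04  2.898612e+02]
 [ 0.000000e+00  0.000000e+00  0.000000e+00  1.000000e+00]] 45.56985298383014 [ 0.00537949 -0.3248787  -3.67107156]
```

View pics/s5.png

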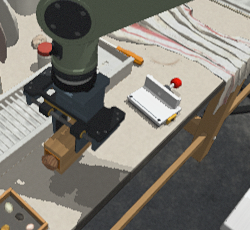

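Emit:
carry_out([
  [[0,0,0],[0,-30,0],0.7],
  [[0,0.12,0],[-5,-40,-30],0.7],
  [[0,0.24,0],[-10,-40,-60],0.7],
  [[0,0.36,0],[-15,-40,-95],0.7],
  [[0,0.48,0],[-20,-40,-130],0.7],
  [[0,0.6,0],[-25,-40,-165],0.7],
  [[0,0.72,0],[-30,-40,-195],0.7],
  [[0,0.84,0],[-34,-40,-220],0.7],
  [[0,0.96,0],[-36,-40,-235],0.7],
  [[0,1.08,0],[-37,-40,-242],0.7],
])

```text
time_s: 9.37
ee_pos: [428.2, 37.0, 328.3]
ee_rot: [-90.3, 0.1, -58.1]
force: [1.3, 0.1, -3.0]
gripper_width: 45.6
```

Emit:
carry_out([
  [[0,0.12,0],[0,0,0],0.7],
  [[0,0.24,0],[0,0,0],0.7],
  [[0,0.36,0],[0,0,0],0.7],
  [[0,0.48,0],[0,0,0],0.7],
  [[0,0.6,0],[0,0,0],0.7],
  [[0,0.6957,0],[0,0,0],0.7],
  [[0,0.6957,0],[0,0,0],0.7],
  [[0,0.6957,0],[0,0,0],0.7],
  [[0,0.6957,0],[0,0,0],0.7],
])

```text
time_s: 10.12
ee_pos: [429.0, 38.9, 329.2]
ee_rot: [-90.1, -0.0, -97.4]
force: [-0.7, -0.8, -3.4]
gripper_width: 45.6
```

```bash
python3 - <<'E'
from h import *
M=T();s=env.state();print(M.round(4),s['gripper_width'],s['ee_rot'],s['qpos'].round(0))
f=grab('wrist');P=cloud(f);cv2.imwrite('pics/w6.png',f['frame']);np.save('pics/w6.npy',P)
g=grab('side');cv2.imwrite('pics/s6.png',g['frame'])
a=np.radians(-7.5);Rz=np.array([[np.cos(a),-np.sin(a)],[np.sin(a),np.cos(a)]])
print((M[:2,3]-[423.3,-4.1])@Rz)
cv2.imwrite('pics/c6.png',np.hstack([cv2.resize(f['frame'],(400,300)),cv2.resize(g['frame'][180:360,140:380],(400,300))]))
E
```

```text
[[-1.284000e-01 -2.100000e-03  9.917000e-01  4.290203e+02]
 [-9.917000e-01 -1.000000e-04 -1.284000e-01  3.892160e+01]
 [ 4.000000e-04 -1.000000e+00 -2.100000e-03  3.291842e+02]
 [ 0.000000e+00  0.000000e+00  0.000000e+00  1.000000e+00]] 45.56447749288895 [-9.01184338e+01 -2.21693552e-02 -9.73796713e+01] [  4.   9. 114.   0.  57. 101.]
[ 0.0558796  43.40015605]
```

View pics/c6.png

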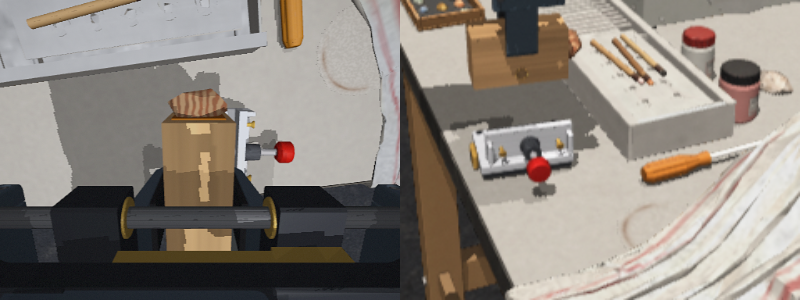

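```bash
python3 - <<'E'
from h import *
P=np.load('pics/w6.npy')
a=np.radians(-7.5);Rz=np.array([[np.cos(a),-np.sin(a)],[np.sin(a),np.cos(a)]])
L=(P[...,:2]-[423.3,-4.1])@Rz;Z=P[...,2];x,y=L[...,0],L[...,1]
m=(Z>155)&(Z<172)&(x>20)&(x<90)&(y>0)&(y<90);q=L[m];print('top',m.sum(),np.median(Z[m]),np.percentile(q,[.5,2,50,98,99.5],axis=0).round(1).T.tolist())
for yy in(25,32,40,48,55):
    k=m&(abs(y-yy)<1.5);print(yy,np.sort(x[k])[-4:].round(1), np.median(Z[k]))
for xx in(25,32,40,48,52):
    k=m&(abs(x-xx)<1.5);print(xx,np.sort(y[k])[[0,1,-2,-1]].round(1),np.median(Z[k]).round(1))
m=(Z>54)&(Z<58.5)&(abs(x)<60)&(abs(y)<15);print('fence',m.sum(),np.percentile(L[m],[1,50,99],axis=0).round(1).T.tolist());k=m&(x>20);print(np.sort(x[k])[-5:],np.sort(y[k])[[0,1,-2,-1]])
m=(Z>20)&(Z<25)&(y>0)&(y<70)&(x>20)&(x<70);print('bed',m.sum(),np.sort(x[m])[-5:])
c=cv2.imread('pics/w6.png').astype(int);m=(c[...,2]>c[...,1]*2.0)&(c[...,2]>90)&(abs(x)<40)&(y<-40)&(y>-90);print('knob',np.percentile(L[m],[1,50,99],axis=0).round(1).T.tolist())
E
```

```text
top 6333 162.9509184006318 [[20.2, 20.8, 38.4, 53.8, 54.0], [20.6, 21.4, 43.6, 65.5, 66.2]]
25 [54. 54. 54. 54.] 162.9292437700201
32 [53.9 54.  54.  54. ] 163.00901355480977
40 [54. 54. 54. 54.] 162.96634786792674
48 [53.9 53.9 54.  54.1] 162.9681799068953
55 [53.9 53.9 53.9 54. ] 162.89831283734424
25 [20.8 20.8 66.4 66.5] 163.0
32 [20.5 20.5 66.2 66.3] 162.9
40 [20.4 20.5 66.4 66.5] 163.0
48 [20.7 20.7 66.1 66.6] 163.0
52 [20.5 20.5 66.4 66.5] 162.9
fence 745 [[-14.4, 19.7, 50.5], [-7.7, -3.6, 0.4]]
[50.53484298 50.60100273 50.62327915 50.66950811 50.72546965] [-7.88812235 -7.8286112   0.45957988  0.52937577]
bed 131 [50.01576687 50.03644911 50.04394959 50.05807943 50.06197673]
knob [[-11.6, 3.4, 13.2], [-66.0, -56.8, -48.9]]
```

Emit:
carry_out([
  [[0,0,0],[15,0,1.2],0.7],
  [[0,0,0],[15,20,1.2],0.7],
  [[0,0,0],[15,45,1.2],0.7],
  [[0,0,0],[15,60,1.2],0.7],
  [[0,0,0],[15,68,1.2],0.7],
  [[0,0,0],[15,72,1.2],0.7],
  [[0,0,0],[15,73,1.2],0.7],
  [[0,0,0],[15,73,1.2],0.7],
  [[0,0,0],[15,73,1.2],0.7],
])

```text
time_s: 10.97
ee_pos: [429.1, 24.0, 257.8]
ee_rot: [-89.9, 0.0, -97.5]
force: [0.6, 0.2, -4.5]
gripper_width: 46.0
```

```bash
cat > l.py <<'E'
from h import *
a=np.radians(-7.5);Rz=np.array([[np.cos(a),-np.sin(a)],[np.sin(a),np.cos(a)]])
def rep():
    M=T();s=env.state();print('local TCP',((M[:2,3]-[423.3,-4.1])@Rz).round(2),'z',M[2,3].round(2),'rot',s['ee_rot'].round(2),'w',round(s['gripper_width'],1),'F local',(s['force'][:2]@Rz).round(1),s['force'][2].round(1))
E
python3 -c "
from l import *
rep()"
```

```text
local TCP [ 2.08 28.58] z 257.84 rot [-8.988e+01  2.000e-02 -9.749e+01] w 46.0 F local [0.6 0.3] -4.5
```

Emit:
carry_out([
  [[0,0,0],[0,2,0],0.7],
  [[0,0,0],[0,3,0],0.7],
  [[0,0,0],[0,3.5,0],0.7],
  [[0,0,0],[0,4,0],0.7],
  [[0,0,0],[0,4,0],0.7],
  [[0,0,0],[0,4,0],0.7],
])

```text
time_s: 11.47
ee_pos: [428.6, 23.9, 253.1]
ee_rot: [-90.0, 0.0, -97.5]
force: [0.1, -0.6, -3.1]
gripper_width: 46.0
```

```bash
python3 -c "
from l import *
rep();f=grab('wrist');rep();g=grab('side');rep();h=grab('scene')
cv2.imwrite('pics/c7.png',np.hstack([cv2.resize(g['frame'][220:310,170:290],(400,300)),cv2.resize(h['frame'][140:245,310:450],(400,300))]));cv2.imwrite('pics/w7.png',f['frame'])
P=cloud(f);L=(P[...,:2]-[423.3,-4.1])@Rz;Z=P[...,2];x,y=L[...,0],L[...,1]
m=(Z>80)&(Z<98)&(x>10)&(x<90)&(y>0)&(y<60);print('car',m.sum(),np.median(Z[m]),np.percentile(L[m],[.5,2,50,98,99.5],axis=0).round(1).T.tolist())
m=(Z>54)&(Z<58.5)&(x>10)&(x<60)&(abs(y)<15);print('fence',m.sum(),np.percentile(L[m],[1,50,99],axis=0).round(1).T.tolist())
"
```

```text
local TCP [ 1.61 28.45] z 253.07 rot [-89.99   0.   -97.5 ] w 46.0 F local [ 0.2 -0.6] -3.1
local TCP [ 1.59 28.47] z 253.06 rot [-89.99   0.   -97.5 ] w 45.7 F local [-0.   0.4] -3.9
local TCP [ 1.61 28.46] z 253.03 rot [-90.    0.  -97.5] w 45.8 F local [ 0.9 -0. ] -4.0
car 8733 86.94351513600336 [[10.2, 11.0, 33.4, 55.7, 55.9], [1.8, 5.4, 28.7, 54.0, 58.3]]
fence 843 [[14.1, 34.0, 58.4], [-7.8, -3.7, 11.5]]
```

View pics/c7.png

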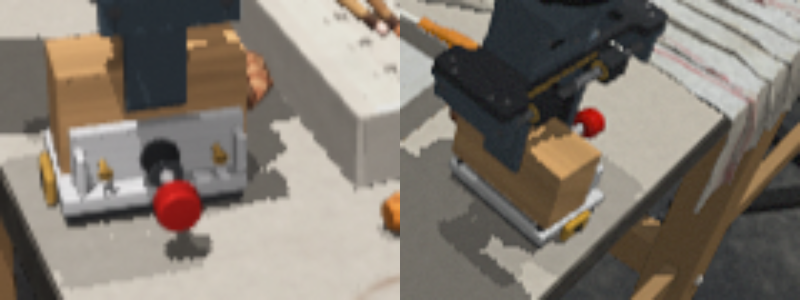

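Emit:
carry_out([
  [[0,0,0],[1.5,0.4,-0.4],0.7],
  [[0,0,0],[3,0.6,-0.4],0.7],
  [[0,0,0],[4,0.6,-0.4],0.7],
  [[0,0,0],[4.5,0.6,-0.4],0.7],
  [[0,0,0],[4.5,0.6,-0.4],0.7],
  [[0,0,0],[4.5,0.6,-0.4],0.7],
])

```text
time_s: 12.12
ee_pos: [427.6, 19.4, 252.4]
ee_rot: [-90.0, 0.0, -97.5]
force: [0.2, 0.5, -3.5]
gripper_width: 46.1
```

```bash
python3 -c "
from l import *
rep()"
```

```text
local TCP [ 1.21 23.87] z 252.42 rot [-90.     0.   -97.51] w 46.1 F local [0.1 0.5] -3.5
```

Still airborne by a hair, no contact. Lower and press lightly to the fence.

Emit:
carry_out([
  [[0,0,0],[0.3,0.4,0],0.7],
  [[0,0,0],[0.6,0.6,0],0.7],
  [[0,0,0],[0.9,0.8,0],0.7],
  [[0,0,0],[0.9,0.8,0],0.7],
  [[0,0,0],[0.9,0.8,0],0.7],
])

```text
time_s: 12.53
ee_pos: [427.5, 19.1, 252.3]
ee_rot: [-90.0, 0.1, -97.5]
force: [-4.0, 3.7, 6.4]
gripper_width: 45.7
```

```bash
python3 -c "
from l import *
rep()"
```

```text
local TCP [ 1.17 23.51] z 252.31 rot [-8.997e+01  8.000e-02 -9.753e+01] w 45.7 F local [-4.4  3.1] 6.4
```

Emit:
carry_out([
  [[0,0,0],[-0.5,-0.3,0],0.5],
  [[0,0,0],[-0.5,-0.3,0],0.3],
  [[0,0,0],[-0.5,-0.3,0],0.2],
  [[0,0,0],[-0.5,-0.3,0],0.1],
  [[0,0,0],[-0.5,-0.3,0],0.1],
  [[0,0,0],[-0.5,-20,0],0.1],
  [[0,0,0],[-0.5,-50,0],0.1],
  [[0,0,0],[-0.5,-90,0],0.1],
  [[0,0,0],[-0.5,-90,0],0.1],
  [[0,0,0],[-0.5,-90,0],0.1],
])

```text
time_s: 13.37
ee_pos: [428.2, 19.0, 343.6]
ee_rot: [-89.7, 0.0, -97.5]
force: [-0.0, 0.2, 0.2]
gripper_width: 82.2
```

```bash
cat > m.py <<'E'
from l import *
def car(save=None,zc=86.5):
    rep();f=grab('wrist');P=cloud(f);L=(P[...,:2]-[423.3,-4.1])@Rz;Z=P[...,2];x,y=L[...,0],L[...,1]
    m=(Z>zc-3)&(Z<zc+3)&(x>-80)&(x<56.5)&(y>-10)&(y<60);q=L[m];print('car',len(q),np.median(Z[m]),np.percentile(q,[.2,1,50,99,99.8],axis=0).round(1).T.tolist())
    r=cv2.minAreaRect(q.astype(np.float32));print(r)
    m=(Z>54)&(Z<58.5)&(abs(x)<54)&(y>-15)&(y<3);print('fence',m.sum(),np.percentile(L[m],[1,50,99],axis=0).round(1).T.tolist())
    c=f['frame'].astype(int);m=(c[...,2]>c[...,1]*2.0)&(c[...,2]>90)&(abs(x)<40)&(y<-20)&(y>-90)
    if m.any():print('knob',np.percentile(L[m],[1,50,99],axis=0).round(1).T.tolist())
    if save:cv2.imwrite(save,f['frame'])
E
python3 -c "
from m import *
car('pics/w8.png')"
```

```text
local TCP [ 1.83 23.56] z 343.6 rot [-8.967e+01  4.000e-02 -9.750e+01] w 82.2 F local [-0.   0.2] 0.2
car 6821 86.24869071142007 [[-47.2, -46.3, 8.3, 54.4, 55.1], [1.0, 1.3, 24.2, 46.4, 46.8]]
((3.8293418884277344, 23.842023849487305), (102.86226654052734, 46.145816802978516), 0.016797026619315147)
fence 666 [[-48.2, 4.2, 49.6], [-7.7, -4.8, -2.0]]
knob [[-10.6, 3.1, 12.8], [-66.4, -57.1, -48.9]]
```

Emit:
carry_out([
  [[0,0,0],[40,0,-1.2],0.5],
  [[0,0,0],[80,0,-1.2],0.9],
  [[0,0,0],[115,0,-1.2],1],
  [[0,0,0],[115,35,-1.2],1],
  [[0,0,0],[115,70,-1.2],1],
  [[0,0,0],[115,100,-1.2],1],
  [[0,0,0],[115,122,-1.2],1],
  [[0,0,0],[115,132,-1.2],1],
  [[0,0,0],[115,132,-1.2],1],
  [[0,0,0],[115,132,-1.2],1],
])

```text
time_s: 14.25
ee_pos: [410.7, -94.7, 208.4]
ee_rot: [-90.2, 0.0, -97.5]
force: [0.1, 0.5, 0.4]
gripper_width: 18.5
```

```bash
python3 -c "
from l import *
rep();g=grab('side');rep();h=grab('scene')
cv2.imwrite('pics/c9.png',np.hstack([cv2.resize(g['frame'][190:340,150:350],(400,300)),cv2.resize(h['frame'][120:270,300:500],(400,300))]))
"
```

```text
local TCP [ -0.64 -91.43] z 208.38 rot [-9.022e+01  4.000e-02 -9.752e+01] w 18.5 F local [0.1 0.5] 0.4
local TCP [ -0.23 -91.39] z 209.17 rot [-9.010e+01  2.000e-02 -9.751e+01] w 14.4 F local [-0.4 -0.1] -0.2
```

View pics/c9.png

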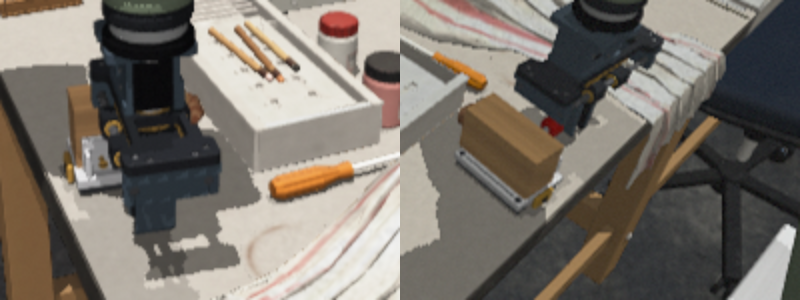

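Emit:
carry_out([
  [[0,0,0],[0,0,0],1],
  [[0,0,0],[0,0,0],1],
  [[0,0,0],[0,0,0],1],
  [[0,0,0],[-5,0,0],1],
  [[0,0,0],[-9,0,0],1],
  [[0,0,0],[-12,0,0],1],
  [[0,0,0],[-14,0,0],1],
  [[0,0,0],[-14,0,0],1],
])

```text
time_s: 15.02
ee_pos: [413.2, -80.7, 209.7]
ee_rot: [-90.0, -0.1, -97.4]
force: [-2.0, -3.7, 0.5]
gripper_width: 0.3
```

Emit:
carry_out([
  [[0,0,0],[-1.5,0,0],1],
  [[0,0,0],[-3,0,0],1],
  [[0,0,0],[-4.5,0,0],1],
  [[0,0,0],[-6,0,0],1],
  [[0,0,0],[-7.5,0,0],1],
  [[0,0,0],[-9,0,0],1],
  [[0,0,0],[-9,0,0],1],
])

```text
time_s: 15.6
ee_pos: [414.4, -71.6, 209.6]
ee_rot: [-90.0, 0.0, -97.5]
force: [0.1, -0.8, 0.0]
gripper_width: 0.2
```

```bash
python3 -c "
from l import *
rep()"
```

```text
local TCP [ 1.000e-02 -6.807e+01] z 209.6 rot [-8.999e+01  4.000e-02 -9.753e+01] w 0.2 F local [ 0.2 -0.7] 0.0
```

Emit:
carry_out([
  [[0,0,0],[-2,0,0],1],
  [[0,0,0],[-4,0,0],1],
  [[0,0,0],[-5,0,0],1],
  [[0,0,0],[-5,0,0],1],
])

```text
time_s: 15.93
ee_pos: [415.0, -66.7, 209.6]
ee_rot: [-90.0, 0.0, -97.5]
force: [0.7, 0.0, -0.7]
gripper_width: 0.7
```

```bash
python3 -c "
from l import *
rep()"
```

```text
local TCP [-1.000e-02 -6.311e+01] z 209.58 rot [-9.000e+01  1.000e-02 -9.748e+01] w 0.7 F local [0.7 0.1] -0.7
```

Emit:
carry_out([
  [[0,0,0],[-1,0,0],1],
  [[0,0,0],[-2,0,0],1],
  [[0,0,0],[-2,0,0],1],
])

```text
time_s: 16.18
ee_pos: [415.3, -64.9, 209.6]
ee_rot: [-90.0, 0.0, -97.5]
force: [-0.8, -0.4, 0.6]
gripper_width: 0.8
```

```bash
python3 -c "
from l import *
rep()"
```

```text
local TCP [ 1.000e-02 -6.131e+01] z 209.64 rot [-8.999e+01  1.000e-02 -9.750e+01] w 0.8 F local [-0.7 -0.5] 0.6
```

Emit:
carry_out([
  [[0,0,0],[-1,0,0],1],
  [[0,0,0],[-2,0,0],1],
  [[0,0,0],[-2,0,0],1],
  [[0,0,0],[-2,0,0],1],
])

```text
time_s: 16.52
ee_pos: [415.5, -63.2, 209.7]
ee_rot: [-90.0, -0.0, -97.5]
force: [-1.0, -4.1, -0.5]
gripper_width: 0.4
```

```bash
python3 -c "
from l import *
rep()"
```

```text
local TCP [ 3.000e-02 -5.965e+01] z 209.66 rot [-8.999e+01 -3.000e-02 -9.747e+01] w 0.4 F local [-0.5 -4.2] -0.5
```

Emit:
carry_out([
  [[0,0,0],[15,0,0],1],
  [[0,0,0],[15,-40,0],1],
  [[0,0,0],[15,-80,0],1],
  [[0,0,0],[15,-120,0],1],
  [[0,0,0],[0,-135,0],1],
  [[0,0,0],[-40,-135,0],1],
  [[0,0,0],[-80,-135,0],1],
  [[0,0,0],[-100,-135,0],1],
  [[0,0,0],[-100,-135,0],1],
  [[0,0,0],[-100,-135,0],1],
])

```text
time_s: 17.35
ee_pos: [428.4, 37.0, 344.5]
ee_rot: [-90.0, 0.0, -97.4]
force: [0.1, -0.4, -0.5]
gripper_width: 0.5
```

```bash
python3 -c "
from m import *
car('pics/w10.png')"
```

```text
local TCP [-0.27 41.38] z 344.54 rot [-9.002e+01  1.000e-02 -9.736e+01] w 0.5 F local [ 0.2 -0.4] -0.5
car 5248 86.26165769735971 [[-46.4, -27.6, 20.3, 55.1, 55.3], [0.9, 1.3, 22.0, 46.7, 46.8]]
((1.8403282165527344, 23.79364776611328), (46.099369049072266, 107.09022521972656), 89.96692657470703)
fence 370 [[-39.3, 8.2, 49.7], [-7.8, -6.0, -4.3]]
knob [[-10.7, 3.3, 12.9], [-47.8, -38.9, -30.8]]
```

Emit:
carry_out([
  [[0,0,-0.08],[-30,0,0.4],1],
  [[0,0,-0.15],[-58.6,0,0.4],1],
  [[0,0,-0.15],[-58.6,30,0.4],1],
  [[0,0,-0.15],[-58.6,60,0.4],1],
  [[0,0,-0.15],[-58.6,90,0.4],1],
  [[0,0,-0.15],[-58.6,110,0.4],1],
  [[0,0,-0.15],[-58.6,118,0.4],1],
  [[0,0,-0.15],[-58.6,118,0.4],1],
  [[0,0,-0.15],[-58.6,118,0.4],1],
])

```text
time_s: 18.15
ee_pos: [437.1, 93.5, 227.0]
ee_rot: [-90.0, -8.6, -97.6]
force: [0.2, 0.4, 0.2]
gripper_width: 0.8
```

```bash
python3 -c "
from l import *
rep();g=grab('scene');rep();M=T();print(M[:3,:3].round(3));f=grab('side')
cv2.imwrite('pics/c11.png',np.hstack([cv2.resize(f['frame'][190:340,150:350],(400,300)),cv2.resize(g['frame'][120:270,290:490],(400,300))]))
"
```

```text
local TCP [ 0.96 98.57] z 227.01 rot [-89.98  -8.59 -97.58] w 0.8 F local [0.2 0.4] 0.2
local TCP [ 1.14 98.82] z 227.62 rot [-89.88  -8.56 -97.58] w 0.5 F local [-0.   0.4] 0.7
[[-0.13  -0.018  0.991]
 [-0.98  -0.148 -0.132]
 [ 0.149 -0.989  0.002]]
```

View pics/c11.png

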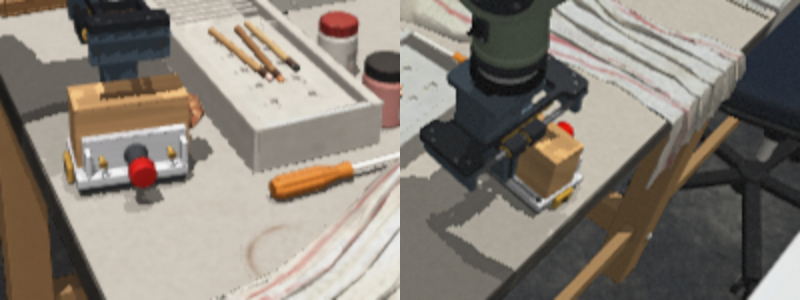

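Emit:
carry_out([
  [[0,0,0],[5,0.75,-0.5],1],
  [[0,0,0],[9,1.35,-0.8],1],
  [[0,0,0],[11.9,1.8,-0.8],1],
  [[0,0,0],[11.9,1.8,-0.8],1],
  [[0,0,0],[11.9,1.8,-0.8],1],
])

```text
time_s: 18.67
ee_pos: [434.2, 82.1, 226.9]
ee_rot: [-90.0, -8.6, -97.5]
force: [-0.3, -0.3, -1.3]
gripper_width: 0.7
```

Emit:
carry_out([
  [[0,0,0],[0.5,0.07,0],1],
  [[0,0,0],[1,0.15,0],1],
  [[0,0,0],[1.5,0.23,0],1],
  [[0,0,0],[1.5,0.23,0],1],
  [[0,0,0],[1.5,0.23,0],1],
])

```text
time_s: 19.08
ee_pos: [434.1, 80.9, 226.6]
ee_rot: [-90.0, -8.6, -97.5]
force: [-0.2, -0.5, 0.8]
gripper_width: 0.2
```

```bash
python3 -c "
from l import *
rep()"
```

```text
local TCP [-0.38 85.65] z 226.58 rot [-90.    -8.59 -97.49] w 0.2 F local [-0.1 -0.5] 0.8
```

Emit:
carry_out([
  [[0,0,0],[0.5,0.07,0],1],
  [[0,0,0],[1,0.15,0],1],
  [[0,0,0],[1,0.15,0],1],
])

```text
time_s: 19.33
ee_pos: [433.9, 79.8, 226.6]
ee_rot: [-90.0, -8.6, -97.5]
force: [-0.3, 0.1, 0.2]
gripper_width: 0.5
```

Emit:
carry_out([
  [[0,0,0],[0.5,0.07,0],1],
  [[0,0,0],[0.5,0.07,0],1],
])

```text
time_s: 19.5
ee_pos: [433.9, 79.3, 226.6]
ee_rot: [-90.0, -8.6, -97.5]
force: [1.3, -0.1, -0.2]
gripper_width: 0.7
```

Emit:
carry_out([
  [[0,0,0],[0.5,0.07,0],1],
  [[0,0,0],[0.5,0.07,0],1],
])

```text
time_s: 19.67
ee_pos: [433.9, 78.9, 226.7]
ee_rot: [-90.0, -8.6, -97.5]
force: [-0.1, 0.4, 0.2]
gripper_width: 0.4
```

Emit:
carry_out([
  [[0,0,0],[0.5,0.07,0],1],
  [[0,0,0],[0.5,0.07,0],1],
])

```text
time_s: 19.83
ee_pos: [433.8, 78.4, 226.6]
ee_rot: [-90.0, -8.6, -97.5]
force: [0.2, 2.1, -0.7]
gripper_width: 0.3
```

Emit:
carry_out([
  [[0,0,0],[0.5,0.07,0],1],
  [[0,0,0],[0.5,0.07,0],1],
])

```text
time_s: 20.0
ee_pos: [433.8, 78.1, 226.7]
ee_rot: [-90.0, -8.5, -97.5]
force: [-0.1, 4.4, 0.2]
gripper_width: 0.4
```

Emit:
carry_out([
  [[0,0,0],[0.5,0.07,0],1],
  [[0,0,0],[0.5,0.07,0],1],
])

```text
time_s: 20.17
ee_pos: [433.8, 77.9, 226.7]
ee_rot: [-90.0, -8.5, -97.6]
force: [-0.4, 5.4, -0.9]
gripper_width: 0.4
```

```bash
python3 -c "
from l import *
rep()"
```

```text
local TCP [-0.3  82.63] z 226.73 rot [-89.95  -8.48 -97.57] w 0.4 F local [-1.1  5.3] -0.9
```

Emit:
carry_out([
  [[0,0,0],[0.5,0.07,0],1],
  [[0,0,0],[0.5,0.07,0],1],
  [[0,0,0],[0.5,0.07,0],1],
])

```text
time_s: 20.42
ee_pos: [433.7, 77.7, 226.7]
ee_rot: [-89.9, -8.4, -97.6]
force: [-1.1, 7.5, -0.1]
gripper_width: 0.3
```

Emit:
carry_out([
  [[0,0,0],[0.5,0.07,0],1],
  [[0,0,0],[0.5,0.07,0],1],
  [[0,0,0],[0.5,0.07,0],1],
])

```text
time_s: 20.67
ee_pos: [433.7, 77.5, 226.8]
ee_rot: [-89.9, -8.4, -97.6]
force: [-1.0, 10.7, 0.1]
gripper_width: 0.1
```

```bash
python3 -c "
from l import *
rep()"
```

```text
local TCP [-0.34 82.24] z 226.78 rot [-89.94  -8.37 -97.62] w 0.1 F local [-2.4 10.5] 0.1
```

Emit:
carry_out([
  [[0,0,0],[0.35,0.05,0],1],
  [[0,0,0],[0.35,0.05,0],1],
  [[0,0,0],[0.35,0.05,0],1],
  [[0,0,0],[0.35,0.05,0],1],
  [[0,0,0],[0.35,0.05,0],1],
  [[0,0,0],[0.35,0.05,0],1],
])

```text
time_s: 21.17
ee_pos: [433.7, 77.3, 226.8]
ee_rot: [-89.9, -8.3, -97.6]
force: [-1.1, 11.0, 0.8]
gripper_width: 0.1
```

```bash
python3 -c "
from m import *
car('pics/w12b.png');rep()
g=grab('side');rep();P=cloud(g);L=(P[...,:2]-[423.3,-4.1])@Rz;Z=P[...,2];x,y=L[...,0],L[...,1]
m=(Z>83)&(Z<90)&(abs(x)<70)&(y>-10)&(y<60)
for xx in(-45,-20,0,20,45):
    k=m&(abs(x-xx)<2.5);print(xx,np.sort(y[k])[:2].round(1),np.median(Z[k]).round(1))
f=(Z>53)&(Z<58)&(abs(x)<52)&(y>-12)&(y<3);print('fence y',np.percentile(y[f],[2,50,98]).round(1))
rep();h=grab('scene');rep()
cv2.imwrite('pics/c12.png',np.hstack([cv2.resize(g['frame'][220:310,170:290],(400,300)),cv2.resize(h['frame'][140:245,310:450],(400,300))]))
"
```

```text
local TCP [-0.35 82.11] z 226.8 rot [-89.93  -8.34 -97.64] w 0.1 F local [-2.5 10.7] 0.8
car 10028 86.22670159638574 [[-34.0, -31.1, 34.4, 55.5, 55.6], [-0.1, 0.4, 18.8, 46.1, 58.6]]
((10.130805969238281, 29.6455078125), (91.18218994140625, 60.61286544799805), 0.09986282885074615)Traceback (most recent call last):
  File "<string>", line 3, in <module>
    car('pics/w12b.png');rep()
    ~~~^^^^^^^^^^^^^^^^^
  File "m.py", line 6, in car
    m=(Z>54)&(Z<58.5)&(abs(x)<54)&(y>-15)&(y<3);print('fence',m.sum(),np.percentile(L[m],[1,50,99],axis=0).round(1).T.tolist())
                                                                      ~~~~~~~~~~~~~^^^^^^^^^^^^^^^^^^^^^^^
    return _quantile_unchecked(
        a, q, axis, out, overwrite_input, method, keepdims, weights)
    return _ureduce(a,
                    func=_quantile_ureduce_func,
    ...<5 lines>...
                    overwrite_input=overwrite_input,
                    method=method)
    r = func(a, **kwargs)
    result = _quantile(arr,
                       quantiles=q,
    ...<2 lines>...
                       out=out,
                       weights=wgt)
    slices_having_nans = np.isnan(arr[-1, ...])
                                  ~~~^^^^^^^^^
IndexError: index -1 is out of bounds for axis 0 with size 0
```

```bash
python3 -c "
from l import *
f=grab('wrist');P=cloud(f);L=(P[...,:2]-[423.3,-4.1])@Rz;Z=P[...,2];x,y=L[...,0],L[...,1]
m=(abs(Z-86.3)<4)&(x>15)&(x<54)&(y>2)&(y<44)
A=np.c_[x[m],y[m],np.ones(m.sum())];print('tilt',np.linalg.lstsq(A,Z[m],rcond=None)[0])
for xx in(20,30,40,50):
    k=(abs(Z-86.3)<3)&(abs(x-xx)<1.5)&(y<50)&(y>-10);print(xx,np.sort(y[k])[[0,1]].round(1))
rep();g=grab('side');rep();P=cloud(g);L=(P[...,:2]-[423.3,-4.1])@Rz;Z=P[...,2];x,y=L[...,0],L[...,1]
m=(Z>83)&(Z<90)&(abs(x)<70)&(y>-10)&(y<60)
for xx in(-45,-20,0,20,45):
    k=m&(abs(x-xx)<2.5);print(xx,np.sort(y[k])[:2].round(1),np.median(Z[k]).round(1))
k=(abs(Z-75)<5)&(abs(x)<45)&(abs(y)<8);print('upper face y vs x',np.polyfit(x[k],y[k],1),k.sum())
h=grab('scene');rep()
cv2.imwrite('pics/c12.png',np.hstack([cv2.resize(g['frame'][220:310,170:290],(400,300)),cv2.resize(h['frame'][140:245,310:450],(400,300))]))
"
```

```text
tilt [-1.55517291e-04 -1.06318397e-03  8.62744836e+01]
20 [0.1 0.4]
30 [-0.3  0.1]
40 [-0.1  0.3]
50 [-0.1 -0. ]
local TCP [-0.35 82.11] z 226.8 rot [-89.93  -8.34 -97.64] w 0.6 F local [-2.  11.9] -0.3
local TCP [-0.37 82.11] z 226.8 rot [-89.93  -8.34 -97.64] w 0.3 F local [-2.  12.1] 0.4
-45 [-0.9 -0. ] 86.3
-20 [-1.1 -0.3] 86.3
0 [-0.6  0.4] 86.8
20 [-0.9 -0.9] 86.5
45 [-0.5  0.4] 86.5
upper face y vs x [0.00333808 1.10403477] 220
local TCP [-0.35 82.1 ] z 226.8 rot [-89.93  -8.34 -97.64] w 0.5 F local [-2.4 11.6] 0.4
```

View pics/c12.png

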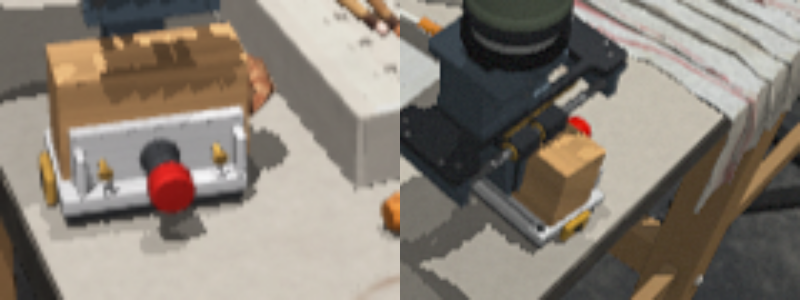

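The knob is home and the carrier stands flat on the bed against the fence. The push is steady at about 11.5 N, so I'm handing in.

```bash
python3 -c "
from l import *
rep();print(env.job_done())"
```

```text
local TCP [-0.35 82.1 ] z 226.8 rot [-89.93  -8.34 -97.64] w 0.5 F local [-2.4 11.6] 0.4
the job is handed in; nothing more can be done
None
```

The job is handed in, with the arm still pressing the carrier against the fence. I pulled the knob out until it stayed out. I then stood the carrier on the bed with its drilled side to the fence and the stone beyond the far end. Last, I pushed the knob home and pressed with the closed, tilted fingertips about 17 mm above the bed. `job_done()` gives no verdict, so these are my own measurements.

**Last checks:**
- **Knob:** after the push it measured home (about y = -31 to -48 mm in the fence frame). The last side view, taken while pressing, agrees.
- **Carrier against the fence:** the wrist camera put its side within about 0.3 mm of the fence face. The tilt is about 0.001 rad.
- **Hole in line:** about 0.3 to 0.6 mm off the pin line, judged from the carrier's end.
- **Push:** 10.7 to 12.1 N and steady, with 2 to 2.5 N sideways along the fence. The hand-in came about 21 s in, of the 64 s allowed.

**Disagreement:** the side camera put the carrier's upper face at y ≈ 1.1 mm, but its top edge at about -1 to +0.4 mm. That is within the 2 mm calibration. The wrist camera and the rising push force both indicate contact with the fence. The pin inside the hole could not be seen directly. I infer it from the knob going fully home while the carrier stayed put.

I did not touch the screwdriver, jars or tray.

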